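# Find the empty cartridge bay and open its hatch

## Robot

A 6-joint arm with a two-finger parallel gripper is mounted at the origin on the work surface. World frame = base frame: x ahead of the robot, y to its left, z up, the work surface at z = 0. Lengths are in m, angles in rad, forces in N, time in s.
With the tool pointing down it reaches from about 0.2 to 0.875 m from the base axis. Payload 3.4 kg.
Tool frame: the origin (TCP) lies at the centre of the arm's flange, where the gripper is bolted on; the fingertips stand 199 mm ahead of it and the grasp point (between the pads) lies 180 mm ahead of it; y points along the fingers, x is the direction in which the jaws open and shut, and the axes are right-handed (so a half turn about y gives the same grasp; the last joint's range is limited). The gripper opens to 94 mm and grips with 3 to 60 N. Pads are 16 mm wide; open, the fingers measure 119 mm over their backs; the gripper's body (75 mm by 177 mm) begins 78 mm behind the grasp point.
Start: joints at [-1.458, 0.276, 1.505, -0, 1.361, -0.121], TCP at [0.133, -0.559, 0.405] pointing down, gripper open.
Joint ranges: [-2.89, 2.89], [-0.75, 2.08], [0.22, 2.7], [-1.18, 4.32], [0.11, 2.71], [-2.7, 2.7]. Speed limits (rad/s): [2.57, 2.57, 3.14, 3.14, 3.14, 3.14].

## Interface

Orientations are given as a unit quaternion [w, x, y, z].
In Python, from bench import get_obs, camera, close_job gives the robot as it stands.
- The arm moves only by the shell command python3 -m jog 'ROWS'. ROWS is text: rows parted by semicolons, each of 7 numbers parted by spaces: the shift along the world's x, y, z in m, then the turn, a rotation vector about the world's x, y, z in rad, then the closure, from -1 (fully open) to 1 (shut). In form: x y z wx wy wz grip; .... A call has 1 to 8 rows; each row shifts and turns the commanded pose from where the row before left it; what a row does not reach is not made up. A row lasts 1/10 s, in which the tool goes at most 50 mm and 8.59 degrees, less where a joint would pass 70% of its speed; a pose out of reach is approached as far as the arm can. A call with a gripper value outside its range is refused whole. The fingers move at their own pace and stop on an object; the grip force is fixed at half the most. Time passes only in rows, so rows that do not move let the fingers close. It gives the time, the measured TCP pose, the force and the opening at its end, in the units of the state.
- get_obs(): the state, without advancing time (a new reading comes with each control period).
- camera(name): name is "side" or "top" or "wrist"; returns a dict with "color" (420x560x3 uint8, blue, green, red), "depth" (420x560 float32, m along the optical axis (not along the pixel's ray), 0 where there is no reading), "vfov" (degrees; the focal length in pixels is half the picture's height over the tangent of half this angle, whatever the lens; pixels are square), "cx", "cy" (the principal point, pixels), "world_from_camera" (4x4, takes a point from camera to world coordinates). Camera axes: x right, y down, z forward; pixel columns grow to the right and rows downward; lengths in m; the calibration is good to about 2 mm. A picture is of the moment at which its call begins.
- close_job(): hands the job in, once; it reports no verdict.
The state is a dict: "time_s": time; "joints": joint angles; "qvel": joint speeds; "tau": joint torques, N m; "ee_pos": TCP position; "eef_rot": TCP orientation; "ft_force": force on the tool from outside, world axes, zero at the start; "moment": the same for the moment, N m; "width": finger opening in m.
Only numpy, scipy, OpenCV 4.12 (cv2) and the standard library are available. Lean on these libraries where they do the work, as an engineer would, in place of code of your own. Each camera call takes 0.05 s, during which the arm holds its last target. There are 200 camera calls.

## Task

One of the four blue hatches on the white console covers an empty bay: press the white spots one after another, without force, until you find the hatch that rocks. Then push that hatch open until it stands nearly upright, and leave it so. Grasp nothing, and do not disturb the glassware.

Things in the scene. Friction and masses are not known exactly. Their poses are not given: they have to be found in the camera images.
- console: Fixed low white console, 200 mm (x) by 460 mm (y) by 80 mm high, flat level top (deck). Origin: centre of its underside, on the table. Its x points from its front long side (nearer the robot, blue stripe) to its back, y to the left. Four identical hatches lie flush in the deck, centred at y = +135, +45, -45, -135 mm, from x = -60 to +65 mm; bays below them 72 mm deep.
- hatch_1 (a joint): Tip angle (rad) of the leftmost (largest y) hatch, a blue plate 125 mm (console x) by 80 by 6 mm, on a level pin along the console's y, 77 mm above the table, 75 mm from its front and 50 mm from its back edge. 0 = closed, level; grows as the back edge sinks and the front edge rises; stop at 1.35; never tips the other way. A stiff hinge keeps it where it is left.
- hatch_1_spot (a point): Centre of the white round spot (20 mm) on the top of that hatch (leftmost (largest y)), 33 mm behind its pin: the place to press; moves with the hatch. Over a loaded bay the hatch rests on a cartridge and gives less than 0.06 rad; over the empty bay about 3 N tips it.
- hatch_1_lip (a point): Middle of the front edge of the same hatch (leftmost (largest y)), marked by a yellow strip, at half the thickness of the plate, 75 mm in front of its pin. Moves with the hatch. The hatch opens by pushing this raised edge up and back round its arc, or by pushing the sunken back part further down into the bay (35 mm below the deck is free) and then towards the front.
- hatch_2 (a joint): Tip angle (rad) of the second from the left hatch, a blue plate 125 mm (console x) by 80 by 6 mm, on a level pin along the console's y, 77 mm above the table, 75 mm from its front and 50 mm from its back edge. 0 = closed, level; grows as the back edge sinks and the front edge rises; stop at 1.35; never tips the other way. A stiff hinge keeps it where it is left.
- hatch_2_spot (a point): Centre of the white round spot (20 mm) on the top of that hatch (second from the left), 33 mm behind its pin: the place to press; moves with the hatch. Over a loaded bay the hatch rests on a cartridge and gives less than 0.06 rad; over the empty bay about 3 N tips it.
- hatch_2_lip (a point): Middle of the front edge of the same hatch (second from the left), marked by a yellow strip, at half the thickness of the plate, 75 mm in front of its pin. Moves with the hatch. The hatch opens by pushing this raised edge up and back round its arc, or by pushing the sunken back part further down into the bay (35 mm below the deck is free) and then towards the front.
- hatch_3 (a joint): Tip angle (rad) of the third from the left hatch, a blue plate 125 mm (console x) by 80 by 6 mm, on a level pin along the console's y, 77 mm above the table, 75 mm from its front and 50 mm from its back edge. 0 = closed, level; grows as the back edge sinks and the front edge rises; stop at 1.35; never tips the other way. A stiff hinge keeps it where it is left.
- hatch_3_spot (a point): Centre of the white round spot (20 mm) on the top of that hatch (third from the left), 33 mm behind its pin: the place to press; moves with the hatch. Over a loaded bay the hatch rests on a cartridge and gives less than 0.06 rad; over the empty bay about 3 N tips it.
- hatch_3_lip (a point): Middle of the front edge of the same hatch (third from the left), marked by a yellow strip, at half the thickness of the plate, 75 mm in front of its pin. Moves with the hatch. The hatch opens by pushing this raised edge up and back round its arc, or by pushing the sunken back part further down into the bay (35 mm below the deck is free) and then towards the front.
- hatch_4 (a joint): Tip angle (rad) of the rightmost hatch, a blue plate 125 mm (console x) by 80 by 6 mm, on a level pin along the console's y, 77 mm above the table, 75 mm from its front and 50 mm from its back edge. 0 = closed, level; grows as the back edge sinks and the front edge rises; stop at 1.35; never tips the other way. A stiff hinge keeps it where it is left.
- hatch_4_spot (a point): Centre of the white round spot (20 mm) on the top of that hatch (rightmost), 33 mm behind its pin: the place to press; moves with the hatch. Over a loaded bay the hatch rests on a cartridge and gives less than 0.06 rad; over the empty bay about 3 N tips it.
- hatch_4_lip (a point): Middle of the front edge of the same hatch (rightmost), marked by a yellow strip, at half the thickness of the plate, 75 mm in front of its pin. Moves with the hatch. The hatch opens by pushing this raised edge up and back round its arc, or by pushing the sunken back part further down into the bay (35 mm below the deck is free) and then towards the front.
- flask_yellow: Loose stoppered volumetric flask of yellow glass, 105 mm across and 234 mm high, standing on the table to the left of the console; leave it alone. Origin: centre of its underside.
- flask_amber: Loose stoppered volumetric flask of amber glass, 76 mm across and 168 mm high, standing on the table to the left of the console; leave it alone. Origin: centre of its underside.
- flask_clear: Loose stoppered volumetric flask of pale glass, 76 mm across and 168 mm high, standing on the table to the right of the console; leave it alone. Origin: centre of its underside.
- bottle_left: Loose small amber bottle, 26 mm across and 45 mm high, standing on the left end of the deck, beside the hatches; leave it alone. Origin: centre of its underside.
- bottle_right: Loose small amber bottle, 26 mm across and 45 mm high, standing on the right end of the deck, beside the hatches; leave it alone. Origin: centre of its underside.
- beaker: Loose open glass beaker, 64 mm across and 75 mm high, standing on the table to the right, in front of the console; leave it alone. Origin: centre of its underside.

How it is judged:
On the way, in this order (a step that is already met when the one before it is completed fails the run):
1. a hatch has been pressed and rocks (tipped by more than 0.12 rad) (value of joint any of hatch_1, hatch_2, hatch_3, hatch_4 above 0.12 rad), for 0.2 s.
2. that hatch has been pushed open past 1.05 rad (60 degrees) (value of joint any of hatch_1, hatch_2, hatch_3, hatch_4 above 1.05 rad), for 0.2 s.
At the end, for the whole second after the job is handed in: The hatch over the empty bay stands open by more than 1.05 rad (60 degrees; its stop is at 1.35) and at rest; every flask, bottle and the beaker is within 20 mm of where it stood (value of joint any of hatch_1, hatch_2, hatch_3, hatch_4 above 1.05 rad and velocity of joint hatch_1 between -0.1 and 0.1 rad/s and velocity of joint hatch_2 between -0.1 and 0.1 rad/s and velocity of joint hatch_3 between -0.1 and 0.1 rad/s and velocity of joint hatch_4 between -0.1 and 0.1 rad/s and distance of each of flask_yellow, flask_amber, flask_clear, bottle_left, bottle_right, beaker from where it was at the start of the episode below 0.02 m); the robot touches nothing.
It fails at once if a flask, bottle or the beaker was moved or lifted by more than 20 mm, or tipped by more than 0.35 rad (distance of any of flask_yellow, flask_amber, flask_clear, bottle_left, bottle_right, beaker from where it was at the start of the episode above 0.02 m or angle between any of flask_yellow, flask_amber, flask_clear, bottle_left, bottle_right, beaker's own z axis and vertical above 0.35 rad).
It fails at once if the console or a hatch was pressed by the fingers with more than 60 N (contact force between the fingers and console above 60 N).
It also fails if it takes over 42 s, if anything falls off the work surface, if the arm or the gripper's body presses on something with over 40 N, if the wrist force passes 120 N, or if a joint passes its speed limit or range.

## Working session

There is one attempt and no reset: what is moved stays moved. The work goes in short steps, Python scripts to look and compute and a shell command to move; the robot and the scene stay as the last step left them, time stands still between calls to the robot, and variables do not carry over. Pictures are saved under pics/ and viewed, about 8 in all and at most 12, crops included, and the job is handed in when it is done.

```bash
mkdir -p pics; cat > h.py <<'E'
import numpy as np, cv2
from bench import get_obs, camera, close_job
def K(c):
    f=c["color"].shape[0]/2/np.tan(np.radians(c["vfov"])/2); return f,c["cx"],c["cy"]
def ray(c,u,v,z):
    f,cx,cy=K(c);T=np.array(c["world_from_camera"]);d=T[:3,:3]@np.array([(u-cx)/f,(v-cy)/f,1]);o=T[:3,3]
    return o+d*(z-o[2])/d[2]
def dep(c,u,v):
    f,cx,cy=K(c);T=np.array(c["world_from_camera"]);z=c["depth"][int(round(v)),int(round(u))]
    return T[:3,:3]@(z*np.array([(u-cx)/f,(v-cy)/f,1]))+T[:3,3]
def blobs(m,amin=30):
    n,l,s,ce=cv2.connectedComponentsWithStats(m.astype(np.uint8)); return [(ce[i],s[i]) for i in range(1,n) if s[i][4]>=amin]
E
python3 - <<'E'
from h import *
o=get_obs();print({k:np.round(v,3) for k,v in o.items()})
c=camera("top");s=camera("side")
cv2.imwrite("pics/a.png",c["color"]);cv2.imwrite("pics/b.png",s["color"])
hsv=cv2.cvtColor(c["color"],cv2.COLOR_BGR2HSV)
np.set_printoptions(precision=4,suppress=True)
for nm,lo,hi in [("blue",(100,80,40),(130,255,255)),("yellow",(20,120,120),(35,255,255))]:
    for ce,st in blobs(cv2.inRange(hsv,lo,hi)>0): print(nm,ce,st,ray(c,*ce,.08),dep(c,*ce))
E
```

```text
{'time_s': np.float64(0.0), 'joints': array([-1.458,  0.277,  1.506, -0.   ,  1.361, -0.121]), 'qvel': array([-0.001, -0.001,  0.001, -0.002, -0.001, -0.   ]), 'tau': array([ 1.0000e-03, -4.0458e+01, -2.3723e+01,  7.1000e-02,  3.4000e-02,
       -0.0000e+00]), 'ee_pos': array([ 0.133, -0.559,  0.404]), 'eef_rot': array([ 0.555, -0.554,  0.439, -0.438]), 'ft_force': array([ 0.166, -0.589,  0.563]), 'moment': array([-0.01 , -0.027,  0.011]), 'width': np.float64(0.094)}
blue [213.8591 109.5624] [ 165   94   97   30 2157] [0.859  0.2132 0.08  ] [0.8558 0.2121 0.0881]
blue [556.9624 153.6338] [553 135   7  45 213] [ 0.7146 -1.0456  0.08  ] [ 0.8622 -1.3187 -0.3812]
blue [287.1497 178.5988] [275 162  26  33 648] [ 0.6002 -0.0632  0.08  ] [ 0.6012 -0.0633  0.0763]
blue [262.4537 181.4167] [250 165  26  33 648] [0.5879 0.0258 0.08  ] [0.5881 0.0258 0.0792]
blue [237.7419 184.2504] [226 168  25  33 647] [0.5755 0.1147 0.08  ] [0.577  0.1152 0.0736]
blue [212.8985 187.1169] [201 171  25  33 650] [0.563  0.2039 0.08  ] [0.5644 0.2046 0.0741]
yellow [289.2353 194.6765] [280 193  20   4  34] [ 0.5409 -0.0716  0.08  ] [ 0.541  -0.0716  0.0794]
yellow [264.4118 197.5588] [255 196  20   4  34] [0.5284 0.0173 0.08  ] [0.528  0.0173 0.082 ]
yellow [239.5882 200.4412] [230 199  20   4  34] [0.516  0.1061 0.08  ] [0.5162 0.1061 0.079 ]
yellow [214.7647 203.3235] [205 202  20   4  34] [0.5036 0.1946 0.08  ] [0.5022 0.1938 0.0867]
```

View pics/a.png

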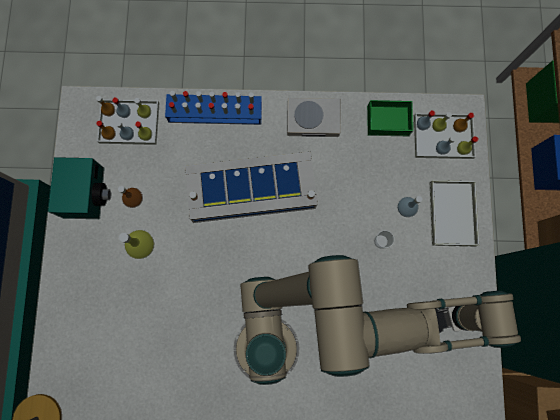

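View pics/b.png

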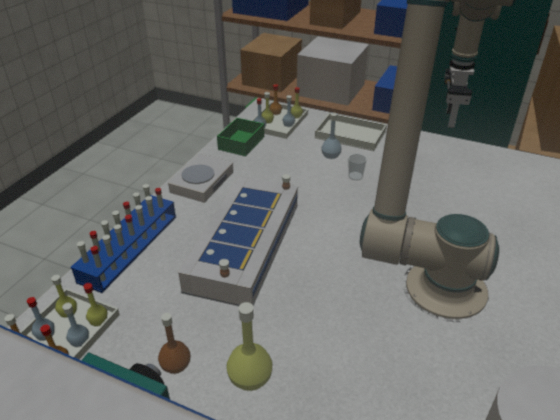

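The top view shows the four hatches at about (213..287, 178..187) with white spots at their back ends, e.g. (293,166). The bottles stand at (194,196) and (311,195), with the flasks and beaker well clear. In the side view the deck is closed and level. The lips are spaced 89.6 mm apart, as expected, and the console yaw is about 0.139 rad. Next I measure the spots.

```bash
python3 - <<'E'
from h import *
from scipy.spatial.transform import Rotation as R
np.set_printoptions(precision=4,suppress=True)
o=get_obs();q=o["eef_rot"];print("tool axes\n",R.from_quat(q[[1,2,3,0]]).as_matrix())
c=camera("top");hsv=cv2.cvtColor(c["color"],cv2.COLOR_BGR2HSV)
yc=np.array([-.139,.9903]);xc=np.array([.9903,.139])
lip=np.array([[.5036,.1946],[.516,.1061],[.5284,.0173],[.5409,-.0716]])
T=c["world_from_camera"]; 
w=cv2.inRange(hsv,(0,0,110),(180,90,255)).astype(float)
V,U=np.mgrid[:420,:560]
f,cx,cy=K(c);T=np.array(T)
d=np.stack([(U-cx)/f,(V-cy)/f,np.ones(U.shape)],-1)@T[:3,:3].T
P=T[:3,3]+d*((.08-T[2,3])/d[...,2])[...,None]
for i,l in enumerate(lip):
    e=l+xc*.105; m=(np.hypot(P[...,0]-e[0],P[...,1]-e[1])<.017)&(w>0)
    print(i+1,"pred",e,"meas",P[m].mean(0),m.sum(), "along",(P[m].mean(0)[:2]-l)@xc)
for n,u,v,z in [("beaker",384,239,.04),("clear",408,206,.05),("yel",139,244,.06),("amb",132,197,.05)]: print(n,ray(c,u,v,z))
E
```

```text
tool axes
 [[ 0.2317 -0.0002  0.9728]
 [-0.9728  0.0016  0.2317]
 [-0.0016 -1.      0.0002]]
1 pred [0.6076 0.2092] meas [0.6046 0.2101 0.08  ] 26 along 0.10218775206098277
2 pred [0.62   0.1207] meas [0.6173 0.1206 0.08  ] 26 along 0.10231178856529201
3 pred [0.6324 0.0319] meas [0.6301 0.0321 0.08  ] 25 along 0.1027437669231639
4 pred [ 0.6449 -0.057 ] meas [ 0.642  -0.0574  0.08  ] 25 along 0.10209782637441116
beaker [ 0.3931 -0.4171  0.04  ]
clear [ 0.5144 -0.5048  0.05  ]
yel [0.354  0.4608 0.06  ]
amb [0.5267 0.5015 0.05  ]
```

```bash
python3 -m jog '0.032 0.0314 0.002 0 0 -0.006 1;0.032 0.0314 0.002 0 0 -0.006 1;0.032 0.0314 0.002 0 0 -0.006 1;0.032 0.0314 0.002 0 0 -0.006 1;0.032 0.0314 0 0 0 -0.006 1;0.032 0.0314 0 0 0 -0.006 1;0.032 0.0314 0 0 0 -0.006 1;0.032 0.0314 0 0 0 -0.006 1'; python3 -m jog '0.032 0.0314 0 0 0 -0.006 1;0.032 0.0314 0 0 0 -0.006 1;0.032 0.0314 0 0 0 -0.006 1;0.032 0.0314 0 0 0 -0.006 1;0.032 0.0314 0 0 0 -0.006 1;0.032 0.0314 0 0 0 -0.006 1;0.032 0.0314 0 0 0 -0.006 1;0.029 0.03 0 0 0 -0.006 1'
```

```text
time_s: 0.95
ee_pos: [0.3901, -0.3066, 0.4126]
eef_rot: [-0.544, 0.544, -0.452, 0.452]
ft_force: [0.7, -0.2, 0.2]
width: 0.0333
time_s: 1.75
ee_pos: [0.6434, -0.0567, 0.4122]
eef_rot: [-0.533, 0.533, -0.464, 0.464]
ft_force: [-0.3, -0.3, 0.2]
width: 0.0002
```

```bash
python3 -m jog '-0.001 0 -0.04 0 0 0 1;0 0 -0.04 0 0 0 1;0 0 -0.03 0 0 0 1;0 0 -0.013 0 0 0 1;0 0 0 0 0 0 1;0 0 0 0 0 0 1'; python3 -m jog '0 0 -0.004 0 0 0 1;0 0 -0.003 0 0 0 1;0 0 -0.003 0 0 0 1;0 0 -0.002 0 0 0 1;0 0 0 0 0 0 1'
```

```text
time_s: 2.35
ee_pos: [0.6418, -0.0586, 0.2908]
eef_rot: [0.534, -0.533, 0.464, -0.465]
ft_force: [-0.1, 0.4, 0.5]
width: 0.0003
time_s: 2.85
ee_pos: [0.6413, -0.0584, 0.279]
eef_rot: [0.533, -0.533, 0.464, -0.465]
ft_force: [-0.5, -0.6, 5.4]
width: 0.001
```

```bash
python3 -m jog '0 0 -0.002 0 0 0 1;0 0 0 0 0 0 1'; python3 -m jog '0 0 -0.002 0 0 0 1;0 0 0 0 0 0 1'
```

```text
time_s: 3.05
ee_pos: [0.6412, -0.0584, 0.2789]
eef_rot: [0.534, -0.533, 0.464, -0.465]
ft_force: [-3.7, -0.1, 13.0]
width: 0.0008
time_s: 3.25
ee_pos: [0.641, -0.0583, 0.2788]
eef_rot: [0.534, -0.533, 0.463, -0.465]
ft_force: [-5.6, 1.2, 21.3]
width: 0.0004
```

Hatch 4 does not give: 21 N with no sinking, so its bay is loaded. On to hatch 3.

```bash
python3 -m jog '0 0 0.02 0 0 0 1;-0.004 0.03 0 0 0 0 1;-0.004 0.03 0 0 0 0 1;-0.004 0.0295 0 0 0 0 1;0 0 -0.006 0 0 0 1;0 0 0 0 0 0 1'; python3 -m jog '0 0 -0.004 0 0 0 1;0 0 -0.003 0 0 0 1;0 0 -0.003 0 0 0 1;0 0 -0.002 0 0 0 1;0 0 0 0 0 0 1'
```

```text
time_s: 3.85
ee_pos: [0.6288, 0.0315, 0.287]
eef_rot: [-0.533, 0.534, -0.464, 0.464]
ft_force: [-0.5, 0.1, -0.2]
width: 0.0005
time_s: 4.35
ee_pos: [0.6292, 0.0302, 0.2788]
eef_rot: [0.533, -0.533, 0.464, -0.465]
ft_force: [-4.8, -0.1, 15.8]
width: 0.0003
```

Hatch 3 holds as well: 16 N, with z still at 0.2788. On to hatch 2.

```bash
python3 -m jog '0 0 0.019 0 0 0 1;-0.004 0.03 0 0 0 0 1;-0.004 0.03 0 0 0 0 1;-0.004 0.029 0 0 0 0 1;0 0 -0.007 0 0 0 1;0 0 0 0 0 0 1'; python3 -m jog '0 0 -0.004 0 0 0 1;0 0 -0.003 0 0 0 1;0 0 -0.003 0 0 0 1;0 0 -0.002 0 0 0 1;0 0 0 0 0 0 1'
```

```text
time_s: 4.95
ee_pos: [0.6169, 0.1198, 0.2865]
eef_rot: [-0.533, 0.534, -0.465, 0.464]
ft_force: [0.4, -0.0, -0.0]
width: 0.0004
time_s: 5.45
ee_pos: [0.6175, 0.1194, 0.2759]
eef_rot: [-0.533, 0.533, -0.464, 0.465]
ft_force: [-0.6, -1.6, 2.5]
width: 0.0002
```

Hatch 2 gives at 2.5 N. I press it deeper.

```bash
python3 -m jog '0 0 -0.003 0 0 0 1;0 0 -0.003 0 0 0 1;0 0 -0.003 0 0 0 1;0 0 0 0 0 0 1';  python3 -m jog '0 0 -0.004 0 0 0 1;0 0 -0.004 0 0 0 1;0 0 -0.004 0 0 0 1;0 0 -0.003 0 0 0 1;0 0 0 0 0 0 1;0 0 0 0 0 0 1'
```

```text
time_s: 5.85
ee_pos: [0.6172, 0.1201, 0.2667]
eef_rot: [0.533, -0.533, 0.464, -0.465]
ft_force: [-0.1, -1.0, 2.6]
width: 0.0003
time_s: 6.45
ee_pos: [0.6174, 0.1203, 0.2513]
eef_rot: [0.533, -0.533, 0.464, -0.464]
ft_force: [1.4, 0.6, 0.1]
width: 0.0002
```

```bash
python3 -m jog '0 0 0.03 0 0 0 1;0 0 0.045 0 0 0 1;0 0 0.045 0 0 0 1;-0.045 -0.0063 0.002 0 0 0 1;-0.045 -0.0063 0 0 0 0 1;-0.032 -0.0045 0 0 0 0 1;0 0 0 0 0 0 1;0 0 0 0 0 0 1'; python3 - <<'E'
from h import *
a=camera("side")["color"];b=camera("top")["color"]
f=lambda i:cv2.resize(i,(400,400),interpolation=cv2.INTER_CUBIC)
cv2.imwrite("pics/c.png",np.hstack([f(a[150:310,170:330]),f(b[130:230,180:330][:, :100])]))
E
```

```text
time_s: 7.25
ee_pos: [0.4946, 0.103, 0.3737]
eef_rot: [-0.533, 0.533, -0.464, 0.464]
ft_force: [-0.1, 0.6, 0.2]
width: 0.0008
```

View pics/c.png

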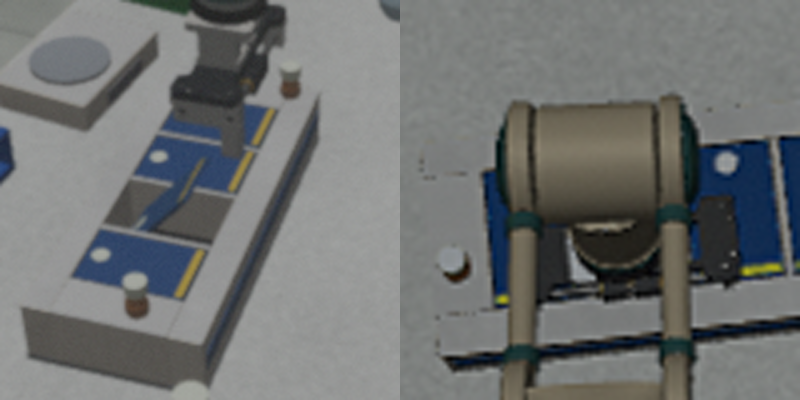

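In the side crop, hatch 2 stands half open (raised lip at about (203,162) in the crop) with the gripper in front of it. Both bottles are upright. Now I lower in front of the lip and push back.

```bash
python3 -m jog '0 0 -0.04 0 0 0 1;0 0 -0.033 0 0 0 1;0 0 0 0 0 0 1;0.0099 0.0014 0 0 0 0 1;0.0099 0.0014 0 0 0 0 1;0.0099 0.0014 0 0 0 0 1;0 0 0 0 0 0 1'; python3 -m jog '0.0079 0.0011 0 0 0 0 1;0.0079 0.0011 0 0 0 0 1;0.005 0.0007 0 0 0 0 1;0 0 0 0 0 0 1'; python3 - <<'E'
from h import *
a=camera("side")["color"]
cv2.imwrite("pics/d.png",cv2.resize(a[150:310,170:330],(500,500),interpolation=cv2.INTER_CUBIC))
E
```

```text
time_s: 8.05
ee_pos: [0.5269, 0.1074, 0.3018]
eef_rot: [0.534, -0.533, 0.464, -0.465]
ft_force: [0.4, 0.2, -0.3]
width: 0.0006
time_s: 8.45
ee_pos: [0.5469, 0.1103, 0.3008]
eef_rot: [0.534, -0.533, 0.464, -0.465]
ft_force: [1.3, -0.7, -0.3]
width: 0.0005
```

View pics/d.png

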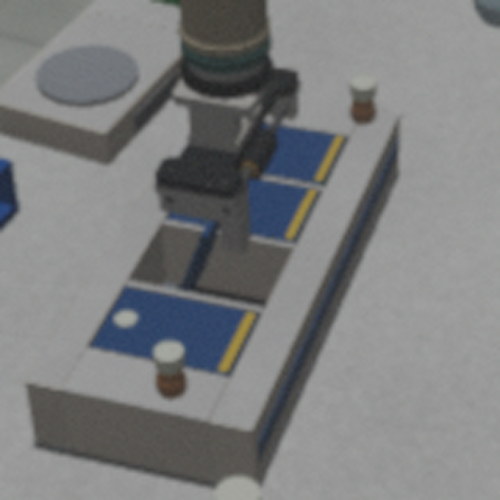

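The plate is now steep beside the finger (crop about (205,250)), and there is almost no force. I push on in small steps.

```bash
python3 -m jog '0.003 0.0004 0 0 0 0 1;0 0 0 0 0 0 1'; python3 -m jog '0.002 0.0003 0 0 0 0 1;0 0 0 0 0 0 1';python3 -m jog '0.002 0.0003 0 0 0 0 1;0 0 0 0 0 0 1'
```

```text
time_s: 8.7
ee_pos: [0.549, 0.1106, 0.3007]
eef_rot: [0.533, -0.533, 0.464, -0.465]
ft_force: [-0.7, -0.4, -0.4]
width: 0.0005
time_s: 8.9
ee_pos: [0.5508, 0.1108, 0.3007]
eef_rot: [-0.533, 0.533, -0.464, 0.464]
ft_force: [-0.7, 0.3, 0.4]
width: 0.0001
time_s: 9.1
ee_pos: [0.5529, 0.1112, 0.3007]
eef_rot: [0.533, -0.533, 0.464, -0.464]
ft_force: [-0.3, -0.4, 0.0]
width: 0.0004
```

```bash
python3 -m jog '0.002 0.0003 0 0 0 0 1;0 0 0 0 0 0 1'; python3 -m jog '0.002 0.0003 0 0 0 0 1;0 0 0 0 0 0 1';python3 -m jog '0.002 0.0003 0 0 0 0 1;0 0 0 0 0 0 1'
```

```text
time_s: 9.3
ee_pos: [0.555, 0.1115, 0.3007]
eef_rot: [0.533, -0.533, 0.464, -0.465]
ft_force: [-1.4, 0.4, 2.0]
width: 0.0004
time_s: 9.5
ee_pos: [0.5562, 0.1116, 0.3006]
eef_rot: [-0.533, 0.534, -0.465, 0.464]
ft_force: [-4.7, -1.4, 2.4]
width: 0.0003
time_s: 9.7
ee_pos: [0.5569, 0.1118, 0.3005]
eef_rot: [-0.532, 0.535, -0.466, 0.463]
ft_force: [-7.8, -0.9, 5.8]
width: 0.0003
```

The push now meets the stop: 8 N at x_c ≈ -13 mm, where 1.35 rad predicts about -12. I back off, rise and check.

```bash
python3 -m jog '-0.02 -0.003 0 0 0 0 1;-0.04 -0.0056 0 0 0 0 1;-0.01 -0.0014 0.04 0 0 0 1;-0.02 -0.003 0.045 0 0 0 1;-0.045 -0.006 0.01 0 0 0 1;-0.03 -0.03 0.02 0 0 0 1;-0.03 -0.03 0 0 0 0 1'; python3 -m jog '-0.01 -0.045 0 0 0 0 1;-0.01 -0.045 0 0 0 0 1;-0.01 -0.045 0 0 0 0 1;-0.01 -0.045 0 0 0 0 1;-0.01 -0.045 0 0 0 0 1;0 0 0 0 0 0 1;0 0 0 0 0 0 1'; python3 - <<'E'
from h import *
np.set_printoptions(precision=4,suppress=True)
s=camera("side");a=s["color"];c=camera("top");b=c["color"]
f=lambda i:cv2.resize(i,(400,400),interpolation=cv2.INTER_CUBIC)
cv2.imwrite("pics/e.png",np.hstack([f(a[150:310,170:330]),f(b[130:230,180:280])]));cv2.imwrite("pics/f.png",np.vstack([b,a])[::1])
for n,m in (("top",c),("side",s)):
    h=cv2.cvtColor(m["color"],cv2.COLOR_BGR2HSV)
    # highest blue/yellow point near hatch 2
    best=[]
    for v,u in zip(*np.nonzero(cv2.inRange(h,(95,80,30),(130,255,255))|cv2.inRange(h,(18,90,80),(38,255,255)))):
        if m["depth"][v,u]<=0: continue
        p=dep(m,u,v); e=p[:2]-np.array([.5904,.1166])   # pin centre, hatch 2
        if abs(e@[-.139,.9903])<.036 and abs(e@[.9903,.139])<.08: best.append([e@[.9903,.139],p[2],u,v])
    best=np.array(best);print(n,len(best));print(best[np.argsort(-best[:,1])][:12] if len(best) else "")
    for nm,u,v in ([("beaker",384,239),("clear",408,206),("yel",139,244),("amb",132,197)] if n=="top" else []): print(nm,dep(m,u,v))
E
```

```text
time_s: 10.4
ee_pos: [0.3637, 0.0327, 0.4183]
eef_rot: [0.536, -0.532, 0.461, -0.466]
ft_force: [1.0, -0.7, 1.0]
width: 0.0004
time_s: 11.1
ee_pos: [0.3137, -0.1932, 0.4157]
eef_rot: [0.533, -0.532, 0.465, -0.466]
ft_force: [-0.9, -0.4, -0.2]
width: 0.0003
top 42
[[ -0.0257   0.158  236.     182.    ]
 [ -0.0232   0.1575 230.     182.    ]
 [ -0.0263   0.1562 247.     181.    ]
 [ -0.027    0.1554 232.     183.    ]
 [ -0.0249   0.1551 227.     183.    ]
 [ -0.0214   0.155  236.     181.    ]
 [ -0.0218   0.1549 237.     181.    ]
 [ -0.0272   0.1547 233.     183.    ]
 [ -0.0219   0.1546 246.     180.    ]
 [ -0.0232   0.1539 241.     181.    ]
 [ -0.0212   0.1529 228.     182.    ]
 [ -0.0205   0.1528 235.     181.    ]]
beaker [ 0.3975 -0.4245  0.0075]
clear [ 0.5095 -0.498   0.0746]
yel [0.3495 0.4502 0.0998]
amb [0.5207 0.4932 0.0787]
side 57
[[ -0.0271   0.1544 236.     218.    ]
 [ -0.0254   0.1526 238.     214.    ]
 [ -0.0263   0.1521 239.     213.    ]
 [ -0.0236   0.152  238.     213.    ]
 [ -0.0236   0.1517 234.     220.    ]
 [ -0.0283   0.1516 237.     218.    ]
 [ -0.0244   0.1514 239.     212.    ]
 [ -0.024    0.1514 240.     210.    ]
 [ -0.0235   0.1513 241.     208.    ]
 [ -0.0228   0.151  235.     218.    ]
 [ -0.0227   0.1509 239.     211.    ]
 [ -0.0258   0.1509 235.     220.    ]]
```

View pics/e.png

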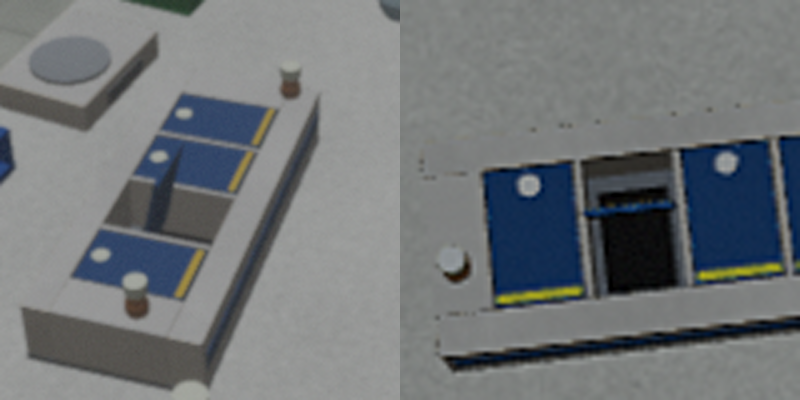

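Hatch 2 stands nearly upright: the lip is 22–27 mm in front of the pin and about 75 mm above it, or roughly 1.25–1.3 rad. The bay is open, the bottles are in place and the arm is clear. I hand the job in.

```bash
python3 -c "
from bench import *
close_job()"
```

```text
the job is handed in; nothing more can be done
```

I found the empty bay under hatch 2 (second from the left), pushed that hatch open to about 1.25–1.3 rad, and handed the job in at about 11 s of the 42 s allowed.

- **Search:** I pressed the spots from the right with the fingers closed. Hatch 4 held at 21 N and hatch 3 at 16 N without sinking; hatch 2 tipped at about 2.5 N. Hatch 1 was not pressed.
- **Opening:** I pressed hatch 2's spot down about 28 mm, then pushed the raised front edge back until it met its stop at about 8 N. The arm then backed away and touches nothing.
- **Hatch angle check:** Depth from both cameras puts the front edge about 22–27 mm in front of the pin and 75 mm above it. That is well past the 1.05 rad required. During the push the force signal was too weak to show first contact, so the angle rests on these pictures and on where the stop was met.
- **Glassware check:** Both bottles stand upright in the last picture. The flasks and the beaker were only spot-checked by depth, and I saw no sign of movement. I did not measure their displacement precisely, but the arm did not touch them.

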